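Clamp a battery pack into its test cradle

ROBOT

A 7-joint arm with a two-finger parallel gripper is mounted at the origin on the work surface. World frame = base frame: x ahead of the robot, y to its left, z up, the work surface at z = 0. Lengths are in m, angles in degrees, forces in N, time in s.
With the tool pointing down it reaches from about 0.35 to 0.9 m from the base axis. Payload 19.9 kg.
Tool frame: the origin (TCP) lies on the centre line of the jaws, within the pads' length; the fingertips stand arm.nose_length ahead of it and the grasp point (between the pads) lies 5 mm behind it (arm.nose_length is the distance from the TCP to the fingertips, in m); z points along the fingers, y is the direction in which the jaws open and shut (so a half turn about z gives the same grasp; the last joint's range is limited). The gripper opens to 94 mm and grips with 3 to 60 N. Pads are 16 mm wide; open, the fingers measure 119 mm over their backs; the gripper's body (75 mm by 177 mm) begins 78 mm behind the grasp point.
Start: joints at [64.315, 23.915, -0.59, 92.452, 0.269, 63.638, -3.037], TCP at [0.247, -0.574, 0.219] pointing down, gripper open.
Joint ranges: [-161.28, 161.28], [-22.2, 115.67], [-73.04, 71.86], [3.21, 147.25], [-68.34, 248.33], [10.77, 114.83], [-161.83, 161.83]. Speed limits (degrees/s): [108.29, 108.29, 136.94, 136.94, 172.46, 172.46, 172.46].

INTERFACE

Orientations are given as a 3x3 rotation matrix whose columns are the frame's x, y, z axes.
In Python, from plant import arm, cams gives the robot as it stands. The module is installed in compiled form; this text tells all that it offers. Calls block until the motion is done:
- arm.reach(position, orientation): joint-space move of the TCP to a pose.
- arm.move_l(position, rotation=None, velocity=0.15, f_stop=None): straight line of the TCP; rotation=None keeps the orientation; velocity is the mean speed in m/s. With f_stop (N) it stops when the force on the tool has changed by that much, and returns True; else False.
- arm.goto_joints(angles): joint-space move.
- arm.move_gripper(opening): finger opening in m; the grip force is fixed at half the most; returns when the fingers have stopped.
- arm.sleep(seconds).
- arm.ik(position, orientation): joint angles nearest the present ones, or None.
- arm.get_state(): the state.
- cams.read_camera(name): name is "scene" or "top" or "wrist"; returns a dict with "img" (480x640x3 uint8, red, green, blue), "fov_y" (degrees; the focal length in pixels is half the picture's height over the tangent of half this angle, whatever the lens; pixels are square), "cx", "cy" (the principal point, pixels), "world_from_camera" (4x4, takes a point from camera to world coordinates); the wrist camera has in their place "hand_eye" (4x4, takes a point from camera to tool coordinates, whose origin is the TCP and whose axes are the flange's). Camera axes: x right, y down, z forward; pixel columns grow to the right and rows downward; lengths in m; the calibration is good to about 2 mm. A picture is of the moment at which its call begins: read the wrist's pose just before it. There is no depth.
A pose or a line that the arm cannot do raises arm.PlanningError and nothing moves.
- arm.sign_off(): hands the job in, once; it reports no verdict.
The state is a dict: "t": time; "joint_pos": joint angles; "dq": joint speeds; "effort": joint torques, N m; "ee_pos": TCP position; "tcp_rot": TCP orientation; "wrist_force": force on the tool from outside, world axes, zero at the start; "wrist_torque": the same for the moment, N m; "width": finger opening in m.
Only numpy, scipy, OpenCV 4.12 (cv2) and the standard library are available. Lean on these libraries where they do the work, as an engineer would, in place of code of your own. Each camera call takes 0.05 s, during which the arm holds its last target.

TASK

With the fingertips, push the black battery pack along its test cradle until it is fully home against the contact block, then push the lever of the toggle clamp over and down, past its dead point, until it snaps into lock with the rubber foot holding the pack. Do not lift the pack or take it out of the cradle, and do not close the clamp before the pack is home. Leave everything else on the bench where it is.

Things in the scene. Friction and masses are not known exactly. Their poses are not given: they have to be found in the camera images.
- cradle_floor (a point): Fixed test cradle: aluminium plate 220 x 90 x 12 mm with two low grey rails (18 mm above the plate, 9 mm thick, 64 mm apart inside). This point: on the plate's top face, midway between the rails, under the pack's middle when home, 12 mm above the bench. x along the rails towards the contact block, y towards the clamp, z up. Plate from x = -145 to +75 mm, rails -135 to +60; the -x end is open.
- pack_centre (a point): Centre of the loose battery pack: black box 120 (along its x) x 60 x 40 mm, 0.35 to 0.6 kg, grey bands near its ends, lying between the rails, axes as the cradle's. Starts 25 to 55 mm short of home. Home: its +x end touches the block, centre at x = 0, y = 0 (within 2 mm), z = +20 mm from cradle_floor. Slides at some 3 to 14 N, stays where left; its -x end face stands free to be pushed.
- lever_pivot (a point): Pivot of the clamp's lever, at x = +15, y = +86, z = +61 mm from cradle_floor, axes as the cradle's; the lever swings in the y-z plane. Its steel bracket tops 80 mm above the bench, 28 mm wide.
- lever_tip (a point): Free end of the lever, 110 mm from lever_pivot. The lever is a straight handle: steel bar 10 mm wide and 12 mm thick, then from 37 to 110 mm from the pivot a grey round grip 17 mm thick.
- clamp_lever (a joint): Lever angle, rad. The lever stands 1.44 minus this above level, on the +y side of its pivot; grows as it is pushed to +y and down. Almost upright when open, rests at about 0.1 when open; dead point 1.2; lock (hard stop) 1.34, almost level. Before the dead point a spring pushes back, up to 0.7 N m (8 N at 90 mm from the pivot), and reopens it; past it the lever snaps into lock by itself and stays.
- pack: The same battery pack; origin at the centre of its underside.
- clamp_foot: Rubber foot, a disc 18 mm across on a spindle at the arm's end. In lock it presses on the pack's top at x = +15, y = 0 mm from cradle_floor with some 3 to 6 N. Origin: on the arm's centre line and the spindle's axis, 24 mm above the rubber face.
- block_face (a point): Middle of the contact block's face that the pack meets, at x = +60, y = 0, z = +20 mm from cradle_floor, same axes. The block is grey, 82 mm wide, 20 mm thick, tops 57 mm above the bench, with two brass posts 12 mm higher.
- bar_pivot (a point): Pivot of the clamp's steel hold-down arm, at x = +15, y = +52, z = +46 mm from cradle_floor, axes as the cradle's. The arm (62 mm long, 17 mm wide) is linked to the lever: with the clamp open it points up and to -y, its end 125 mm above the bench; it comes down onto the pack as the lever is pushed.
- screwdriver: Bystander: screwdriver 170 mm long, 26 mm thick, lying on the bench on the -y side of the cradle; origin under its middle.
- cell_a_centre (a point): Bystander: battery cell 21 mm across, 68 mm high, standing on the +y side of the cradle's open end; its centre.
- cell_b_centre (a point): Bystander: the second such cell, standing next to the first; its centre.
- jar_centre (a point): Bystander: small jar 48 mm across, 55 mm high, standing beyond the contact block; its centre.
- meter: Bystander: hand-held meter 150 x 75 x 38 mm lying face up beyond the contact block on the clamp's side; origin under its middle.
- tape: Bystander: roll of tape 90 mm across, 19 mm high, lying flat to the robot's right; origin under its middle.
- tray: Bystander: blue parts tray 140 x 100 x 35 mm to the robot's right; origin under its middle.
- bottle_centre (a point): Bystander: white bottle 64 mm across, 160 mm high, to the robot's left; its centre.
Not all that is in view belongs to the job. Leave any purple look-alike of the pack alone.

How it is judged:
By the outcome, as a careful person would: the job done as asked, in the order asked, and still so for the second after the job is handed in, with the robot touching nothing.
It also fails if it takes over 45 s, if anything falls off the work surface, if the arm or the gripper's body presses on something with over 40 N, if the wrist force passes 120 N, or if a joint passes its speed limit or range.

## Working session

There is one attempt and no reset: what is moved stays moved. The work goes in short steps, each a Python script; the robot and the scene stay as the last script left them, time stands still between calls to the robot, and variables do not carry over. Pictures are saved under pics/ and viewed, and the job is handed in when it is done.

```bash
mkdir -p pics; ls
python3 - <<'E'
from plant import arm,cams
import cv2,numpy as np
np.set_printoptions(precision=4,suppress=True)
for n in("scene","top","wrist"):
    c=cams.read_camera(n); cv2.imwrite(f"pics/{n}0.png",c["img"][:,:,::-1])
    print(n,{k:v for k,v in c.items() if k!="img"})
s=arm.get_state();print(s,arm.nose_length)
E
```

```text
pics
scene {'fov_y': 48.37099034093696, 'cx': 311.86483389494884, 'cy': 243.9329045072637, 'world_from_camera': array([[ 0.5802,  0.5761, -0.5758,  1.2093],
       [ 0.8145, -0.4118,  0.4087, -0.538 ],
       [-0.0016, -0.7061, -0.7081,  0.9883],
       [ 0.    ,  0.    ,  0.    ,  1.    ]])}
top {'fov_y': 47.15385966577789, 'cx': 323.7087780830888, 'cy': 231.69164242100902, 'world_from_camera': array([[ 0.055 , -0.9786,  0.1985,  0.2094],
       [-0.9985, -0.0545,  0.0081, -0.0237],
       [ 0.0029, -0.1986, -0.9801,  1.5457],
       [ 0.    ,  0.    ,  0.    ,  1.    ]])}
wrist {'fov_y': 70.07355437885826, 'cx': 313.63990834719345, 'cy': 239.41549902879984, 'hand_eye': array([[-0.0005, -0.9732, -0.2301,  0.0664],
       [ 1.    , -0.0003, -0.001 , -0.0004],
       [ 0.0009, -0.2301,  0.9732, -0.167 ],
       [ 0.    ,  0.    ,  0.    ,  1.    ]])}
{'t': 0.15, 'joint_pos': array([64.3129, 23.9393, -0.5904, 92.4751,  0.2703, 63.6379, -3.0369]), 'dq': array([ 0.007 ,  0.0269, -0.0099, -0.0284, -0.009 ,  0.0488,  0.0344]), 'effort': array([  0.0002, -85.1529,   0.6385, -42.6134,  -0.0488,   0.0172,
         0.    ]), 'ee_pos': array([ 0.2472, -0.5738,  0.219 ]), 'tcp_rot': array([[ 0.9184,  0.3957, -0.0004],
       [ 0.3957, -0.9184,  0.0008],
       [-0.0001, -0.0009, -1.    ]]), 'wrist_force': array([-0.2655,  0.5087,  0.0629]), 'wrist_torque': array([-0.0121,  0.0165,  0.027 ]), 'width': 0.09382834090634101} 0.014
```

View pics/scene0.png

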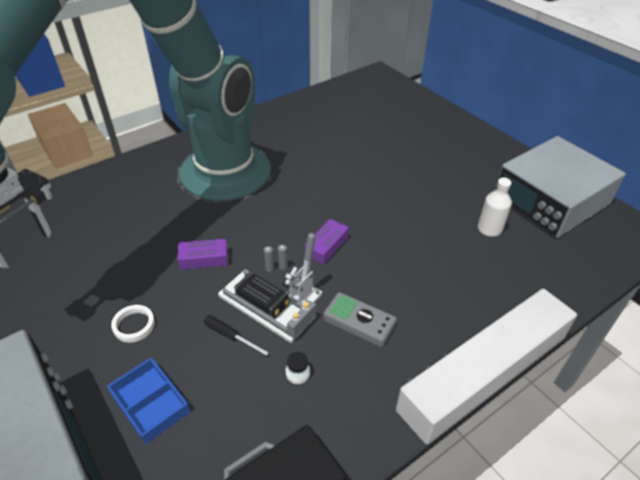

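View pics/top0.png

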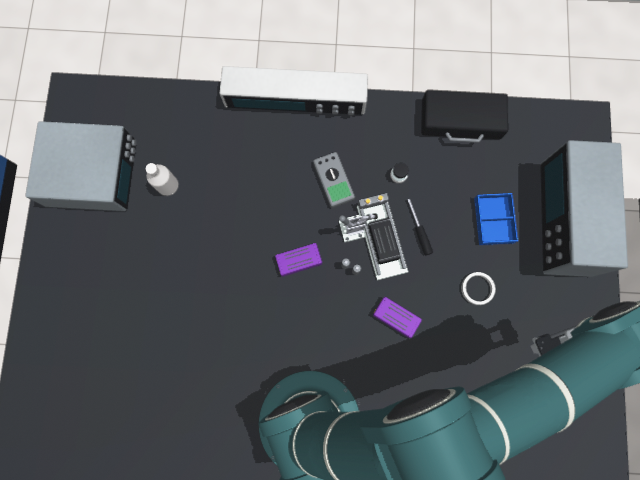

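The black pack in the white cradle is at top (383,240) and scene (262,292). The purple look-alikes are at top (298,259) and (397,317), so I leave those alone. Next I'll enlarge the cradle to confirm.

Run:
```python
import cv2
a=cv2.imread("pics/top0.png")[180:290,320:440]; cv2.imwrite("pics/topc.png",cv2.resize(a,None,fx=5.4,fy=5.4,interpolation=cv2.INTER_CUBIC))
a=cv2.imread("pics/scene0.png")[225:345,205:335]; cv2.imwrite("pics/scenec.png",cv2.resize(a,None,fx=5,fy=5,interpolation=cv2.INTER_CUBIC))
```

```text
(no output)
```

View pics/topc.png

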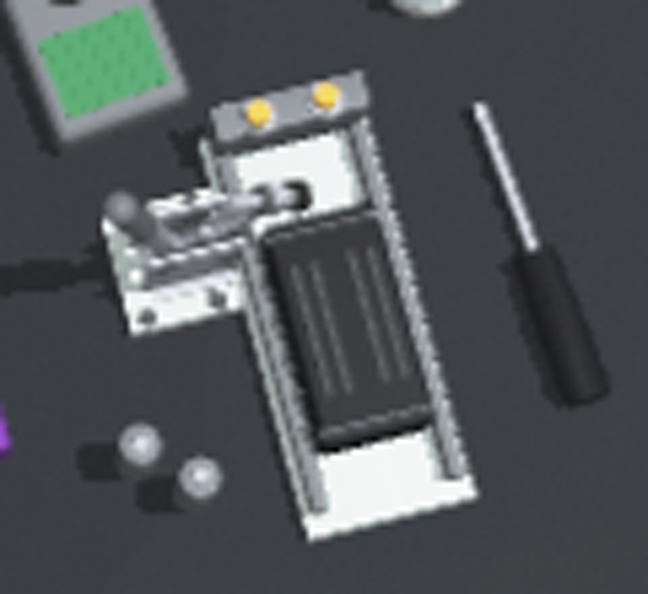

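View pics/scenec.png

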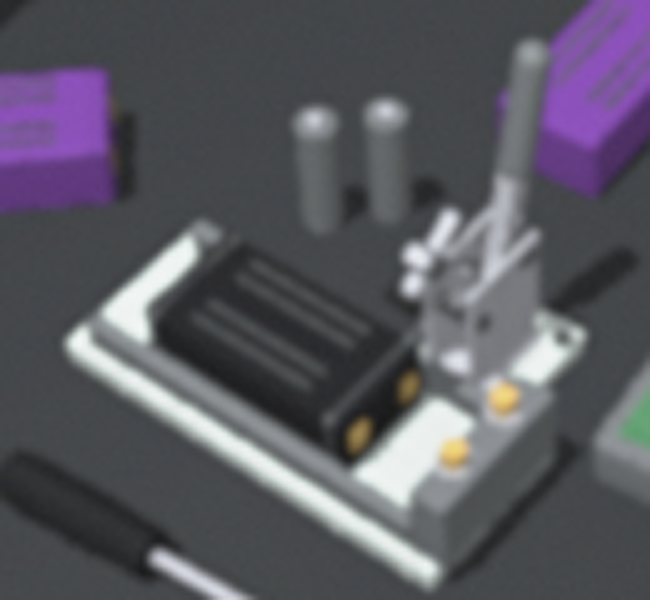

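```bash
cat > h.py <<'E'
import numpy as np,cv2
from scipy.optimize import least_squares
np.set_printoptions(precision=4,suppress=True)
def K(c):
    f=240/np.tan(np.radians(c["fov_y"]/2)); return f
def proj(c,T,P):
    P=np.atleast_2d(P); q=(np.linalg.inv(T)@np.c_[P,np.ones(len(P))].T)[:3]
    f=K(c); return np.c_[c["cx"]+f*q[0]/q[2],c["cy"]+f*q[1]/q[2]]
def ray(c,T,uv,z):
    f=K(c); d=T[:3,:3]@np.array([(uv[0]-c["cx"])/f,(uv[1]-c["cy"])/f,1]); o=T[:3,3]
    return o+d*(z-o[2])/d[2]
def cr(p):  # cradle->world ; p=(x,y,yaw)
    c,s=np.cos(p[2]),np.sin(p[2]); T=np.eye(4);T[:2,:2]=[[c,-s],[s,c]];T[:3,3]=[p[0],p[1],0.012];return T
def tw(T,P): 
    return (T@np.append(P,1))[:3]
E
python3 - <<'E'
from h import *
from plant import arm,cams
top=cams.read_camera("top");sc=cams.read_camera("scene")
Tt,Ts=top["world_from_camera"],sc["world_from_camera"]
ft=lambda x,y:(320+(x+.5)/5.4-.5,180+(y+.5)/5.4-.5)
fs=lambda x,y:(205+(x+.5)/5-.5,225+(y+.5)/5-.5)
O=[(top,Tt,(-.145,.045,0),ft(310,540)),(top,Tt,(-.145,-.045,0),ft(477,492)),(top,Tt,(.08,.041,.045),ft(210,108)),(top,Tt,(.08,-.041,.045),ft(362,72)),
(sc,Ts,(-.145,-.045,0),fs(68,342)),(sc,Ts,(.075,-.045,0),fs(437,578)),(sc,Ts,(-.145,.045,0),fs(202,222))]
def r(p):
    T=cr(p);return np.concatenate([proj(c,W,tw(T,np.array(P)))[0]-uv for c,W,P,uv in O])
a=ray(top,Tt,ft(310,540),.012);print(a)
s=least_squares(r,[.6,-.15,0.2]);print(s.x,np.degrees(s.x[2]));print(s.fun.reshape(-1,2))
T=cr(s.x)
# pack top -x edge, from top crop
for uv in((320,440),(432,412)):
    w=ray(top,Tt,ft(*uv),.05);print("pack -x top corner",w,(np.linalg.inv(T)@np.append(w,1))[:3])
E
```

```text
[ 0.3918 -0.1674  0.012 ]
[ 0.5449 -0.1641  0.3042] 17.429091005843087
[[-1.0041 -0.5174]
 [-1.0048  0.494 ]
 [-0.8719 -0.4741]
 [-0.7721 -0.7701]
 [-0.2567  0.0904]
 [-1.4231 -0.301 ]
 [-1.3539  1.4997]]
pack -x top corner [ 0.4385 -0.1671  0.05  ] [-0.1024  0.029   0.038 ]
pack -x top corner [ 0.4561 -0.2236  0.05  ] [-0.1026 -0.0302  0.038 ]
```

Run:
```python
from h import *
from plant import arm,cams
p=[.5449,-.1641,.3042];T=cr(p)
R=np.array([[np.cos(p[2]),np.sin(p[2]),0],[np.sin(p[2]),-np.cos(p[2]),0],[0,0,-1]])
pos=tw(T,[-.03,.03,0]);pos[2]=.28
print(arm.ik(pos,R))
arm.reach(pos,R)
s=arm.get_state();c=cams.read_camera("wrist")
W=np.eye(4);W[:3,:3]=s["tcp_rot"];W[:3,3]=s["ee_pos"];W=W@c["hand_eye"]
import pickle;pickle.dump((c,W),open("w1.pkl","wb"));cv2.imwrite("pics/w1.png",c["img"][:,:,::-1])
print(s["t"],s["ee_pos"],s["joint_pos"],s["wrist_force"])
```

```text
[ 26.8387  11.4447 -16.4385 101.6232   3.4863  67.4259 -63.2005]
2.0833 [ 0.5071 -0.1454  0.2799] [ 26.894   11.4649 -16.3875 101.6155   3.4913  67.4233 -63.1703] [-0.2079 -0.3569  0.1933]
```

View pics/w1.png

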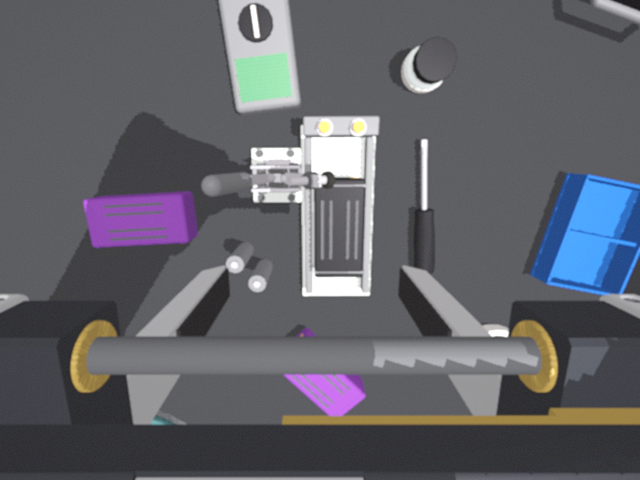

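Run:
```python
import cv2
a=cv2.imread("pics/w1.png")[105:305,195:395]; a=cv2.resize(a,None,fx=3,fy=3,interpolation=cv2.INTER_CUBIC)
cv2.imwrite("pics/w1c.png",a)
```

```text
(no output)
```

View pics/w1c.png

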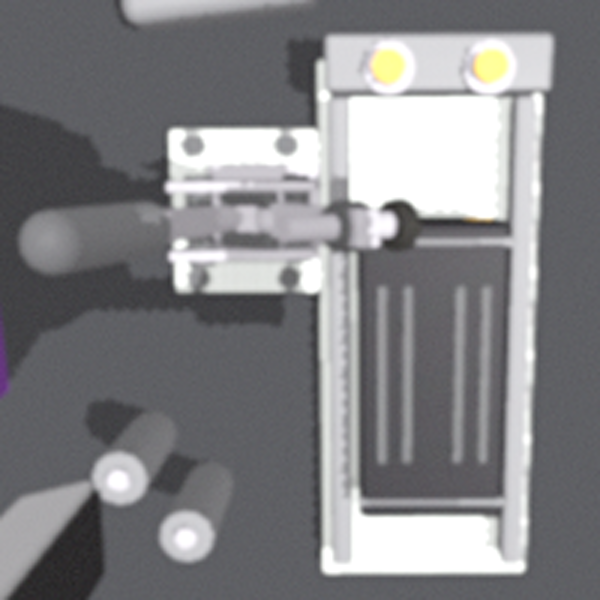

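The crop shows the plate's -x corners at (322,575) and (525,574), the block top at (326–553, 34–91), the pack's -x edge at about row 509, and the grip end at (48,243).

Run:
```python
from h import *
import pickle
c,W=pickle.load(open("w1.pkl","rb"))
f=lambda x,y:(195+(x+.5)/3-.5,105+(y+.5)/3-.5)
O=[((-.145,.045,0),f(322,575)),((-.145,-.045,0),f(525,574)),((.08,.041,.045),f(326,34)),((.08,-.041,.045),f(554,34)),((.06,-.041,.045),f(554,90)),((.06,.041,.045),f(328,92))]
def r(p): return np.concatenate([proj(c,W,tw(cr(p),np.array(P)))[0]-uv for P,uv in O])
s=least_squares(r,[.545,-.164,.304]);print(s.x);print(s.fun.reshape(-1,2))
T=cr(s.x);Ti=np.linalg.inv(T)
for uv in((362,509),(505,511)): print("pack",(Ti@np.append(ray(c,W,f(*uv),.052),1))[:3])
# lever angle: tip proj
for q in(0,.1,.2):
    e=1.44-q; print(q,(proj(c,W,tw(T,[.015,.086+.11*np.cos(e),.061+.11*np.sin(e)]))[0]-[195,105])*3)
for uv,z in(((120,482),.068),((187,540),.068)): print("cell",(Ti@np.append(ray(c,W,f(*uv),z),1))[:3])
```

```text
[ 0.5451 -0.1644  0.3029]
[[ 0.8305 -1.1686]
 [-0.544  -0.8419]
 [ 0.2494  0.2068]
 [ 0.3009  0.1539]
 [-0.5032  0.8355]
 [-0.2834  0.2163]]
pack [-0.1013  0.0282  0.04  ]
pack [-0.1022 -0.0297  0.04  ]
0 [ 80.9565 243.6871]
0.1 [ 40.975  243.0981]
0.2 [  3.9238 242.1962]
cell [-0.0848  0.1217  0.056 ]
cell [-0.1085  0.0968  0.056 ]
```

```bash
cat >> h.py <<'E'
p0=[.545,-.1643,.3033];T0=cr(p0);Ti0=np.linalg.inv(T0)
R0=np.array([[np.cos(p0[2]),np.sin(p0[2]),0],[np.sin(p0[2]),-np.cos(p0[2]),0],[0,0,-1]])
def inc(w): return (Ti0@np.append(w,1))[:3]
E
python3 - <<'E'
from h import *
from plant import arm,cams
def st(n=""):
    s=arm.get_state();print(n,round(s["t"],2),inc(s["ee_pos"]),"F",T0[:3,:3].T@s["wrist_force"],s["width"])
arm.move_gripper(0.0)
arm.reach(tw(T0,[-.128,0,.15]),R0);st()
print(arm.move_l(tw(T0,[-.128,0,.030]),velocity=.12,f_stop=10));st("down")
print(arm.move_l(tw(T0,[-.085,0,.030]),velocity=.04,f_stop=22));st("push1")
print(arm.move_l(tw(T0,[-.048,0,.030]),velocity=.025,f_stop=22));st("push2")
s=arm.get_state();c=cams.read_camera("wrist");cv2.imwrite("pics/w2.png",c["img"][:,:,::-1])
E
```

```text
4.22 [-0.1266 -0.0002  0.1511] F [1.1385 0.3689 0.4535] 0.0005206377859403635
False
down 5.38 [-0.1276 -0.0003  0.0306] F [ 0.3516 -0.5605 -0.803 ] 0.000534330163462565
False
push1 6.6 [-0.0848  0.0001  0.0299] F [-2.8007 -0.3024  1.2274] 0.0003795820692153157
True
push2 7.41 [-0.0693  0.0001  0.0296] F [-0.0049 -0.2351 -0.5513] 0.0006839362057246335
```

View pics/w2.png

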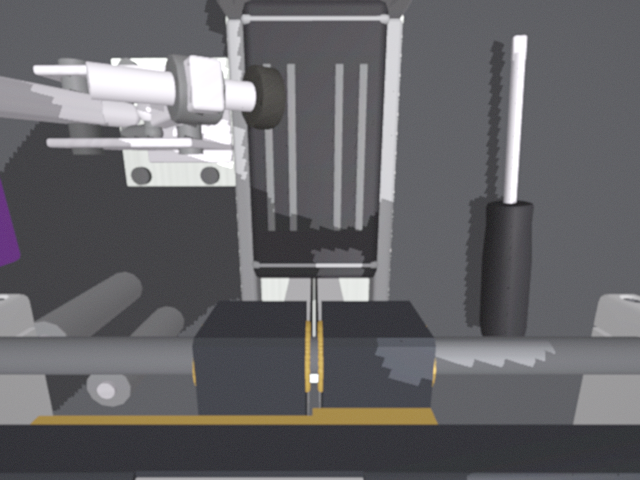

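The tool stopped at x=-0.069, where home would put it at about -0.068. The force has relaxed, so I'll push again to confirm contact, then look.

Run:
```python
from h import *
from plant import arm,cams
import pickle
def st(n=""):
    s=arm.get_state();print(n,round(s["t"],2),inc(s["ee_pos"]),"F",T0[:3,:3].T@s["wrist_force"])
print(arm.move_l(tw(T0,[-.055,0,.030]),velocity=.02,f_stop=30));st("again")
arm.move_l(tw(T0,[-.095,0,.030]),velocity=.1);st()
arm.move_l(tw(T0,[-.095,0,.22]),velocity=.2);st()
arm.move_l(tw(T0,[-.06,.02,.24]),velocity=.2);st()
s=arm.get_state();c=cams.read_camera("wrist")
W=np.eye(4);W[:3,:3]=s["tcp_rot"];W[:3,3]=s["ee_pos"];W=W@c["hand_eye"]
pickle.dump((c,W),open("w3.pkl","wb"))
uv=proj(c,W,tw(T0,[-.01,.03,.04]))[0].astype(int);print(uv)
x0,y0=max(uv[0]-110,0),max(uv[1]-110,0);print(x0,y0)
cv2.imwrite("pics/w3.png",cv2.resize(c["img"][y0:y0+200,x0:x0+220,::-1],None,fx=3,fy=3,interpolation=cv2.INTER_CUBIC))
```

```text
True
again 7.82 [-0.0693  0.0004  0.029 ] F [ 0.4516 -0.9754  0.5702]
 8.22 [-0.095  -0.0002  0.0302] F [0.8393 0.6439 1.1148]
 9.32 [-0.0953  0.0003  0.219 ] F [-0.5794 -0.1782 -0.6389]
 9.7 [-0.0597  0.0205  0.2393] F [0.2575 0.6838 0.6201]
[306 172]
196 62
```

View pics/w3.png

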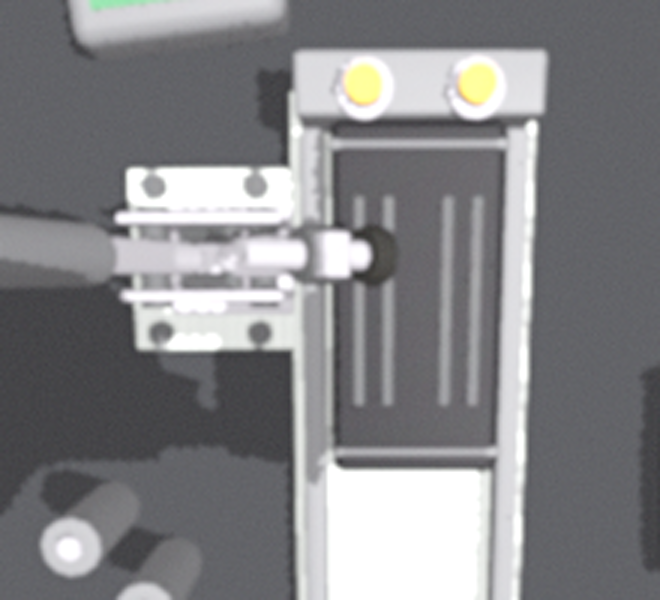

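Run:
```python
from h import *
from plant import arm,cams
import pickle
c,W=pickle.load(open("w3.pkl","rb"))
f=lambda x,y:(196+(x+.5)/3-.5,62+(y+.5)/3-.5)
for uv in((335,466),(497,463),(330,133),(508,133)): print("pack",inc(ray(c,W,f(*uv),.052)))
print("block face",inc(ray(c,W,f(300,118),.057)),inc(ray(c,W,f(545,117),.057)))
def st(n=""):
    s=arm.get_state();print(n,round(s["t"],2),inc(s["ee_pos"]),"F",T0[:3,:3].T@s["wrist_force"])
def tcp(e,r=.088,gap=0):
    C=np.array([.086,.061])+r*np.array([np.cos(e),np.sin(e)])+(.0085+gap)*np.array([-np.sin(e),np.cos(e)])
    return tw(T0,[.015,C[0]-.0125,C[1]+.014])
s0=tcp(1.34,gap=.010); hi=s0.copy();hi[2]=.255
arm.move_l(hi,velocity=.2)
print(arm.move_l(s0,velocity=.12,f_stop=8));st("start")
for e in (1.30,1.1,.9,.7,.5,.35,.25,.18,.13):
    h=arm.move_l(tcp(e),velocity=.08,f_stop=30);st(f"e={e} {h}")
    if h:break
c=cams.read_camera("scene");cv2.imwrite("pics/s4.png",cv2.resize(c["img"][225:345,205:335,::-1],None,fx=5,fy=5,interpolation=cv2.INTER_CUBIC))
```

```text
pack [-0.0571  0.0289  0.04  ]
pack [-0.056  -0.0295  0.04  ]
pack [0.0558 0.03   0.04  ]
pack [ 0.0557 -0.0295  0.04  ]
block face [0.0598 0.0397 0.045 ] [ 0.06   -0.0408  0.045 ]
False
start 11.17 [0.0152 0.0753 0.1656] F [-0.4218  0.0879 -0.1343]
e=1.3 False 11.48 [0.0152 0.0896 0.1624] F [-0.1167  0.2497 -0.1653]
e=1.1 False 11.85 [0.015  0.1064 0.1572] F [ 0.5587 -0.7204  0.0334]
e=0.9 False 12.22 [0.0151 0.1216 0.1492] F [ 0.9025 -2.7759  2.3261]
e=0.7 False 12.58 [0.0153 0.1349 0.1386] F [ 1.8313 -2.501   5.865 ]
e=0.5 False 12.95 [0.0154 0.1463 0.1252] F [ 2.4717 -1.7664  6.0653]
e=0.35 False 13.27 [0.0149 0.153  0.1134] F [ 0.788  -0.3065  3.9238]
e=0.25 False 13.53 [0.0145 0.1565 0.105 ] F [ 0.3827 -0.0095  0.1102]
e=0.18 False 13.78 [0.0147 0.1586 0.0988] F [0.0339 0.0988 0.7549]
e=0.13 False 14.03 [0.0149 0.1598 0.0946] F [ 0.2863 -0.5197  0.1508]
```

View pics/s4.png

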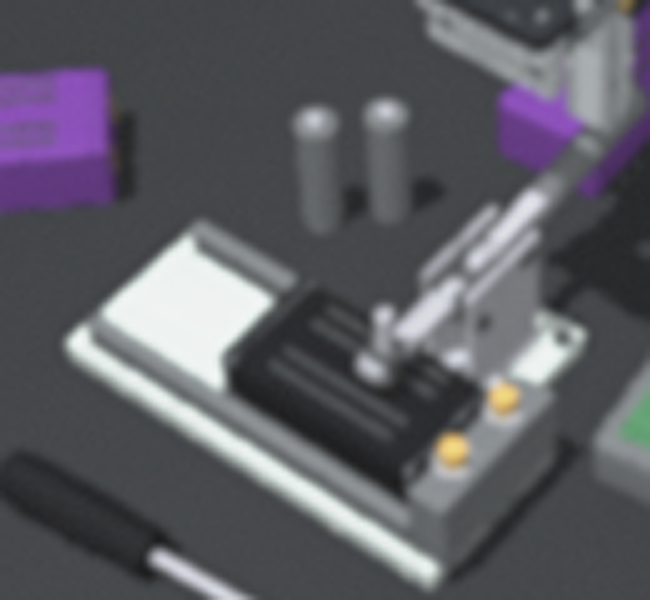

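The push-back force fell to zero past the dead point, and the foot is on the pack. The pack's measured ends are at -56.5 and +56 mm, so its centre is at about 0. I'll retreat and check the lock.

Run:
```python
from h import *
from plant import arm,cams
s=arm.get_state();q=s["ee_pos"].copy();q[2]=.27
arm.move_l(q,velocity=.15)
arm.move_l(tw(T0,[-.09,.05,.26]),velocity=.2)
s=arm.get_state();c=cams.read_camera("wrist");print(s["t"],s["wrist_force"])
W=np.eye(4);W[:3,:3]=s["tcp_rot"];W[:3,3]=s["ee_pos"];W=W@c["hand_eye"]
def tip(q,L=.11): e=1.44-q; return tw(T0,[.015,.086+L*np.cos(e),.061+L*np.sin(e)])
for a in(.9,1.2,1.34): print(a,proj(c,W,tip(a)))
print("pack -x top",proj(c,W,tw(T0,[-.06,0,.04])))
cv2.imwrite("pics/w5.png",c["img"][:,:,::-1])
c=cams.read_camera("scene");
for a in(.9,1.1,1.2,1.34): print(a,(proj(c,c["world_from_camera"],tip(a))-[205,205])*5)
cv2.imwrite("pics/s5.png",cv2.resize(c["img"][205:325,205:335,::-1],None,fx=5,fy=5,interpolation=cv2.INTER_CUBIC))
```

```text
16.225 [-0.9578  0.3485  0.2187]
0.9 [[162.8495 111.1223]]
1.2 [[163.5651 115.1836]]
1.34 [[167.5671 116.9359]]
pack -x top [[360.289  190.3808]]
0.9 [[623.4508 139.0291]]
1.1 [[634.1566 158.4643]]
1.2 [[637.4718 170.6722]]
1.34 [[639.8249 190.1984]]
```

View pics/w5.png

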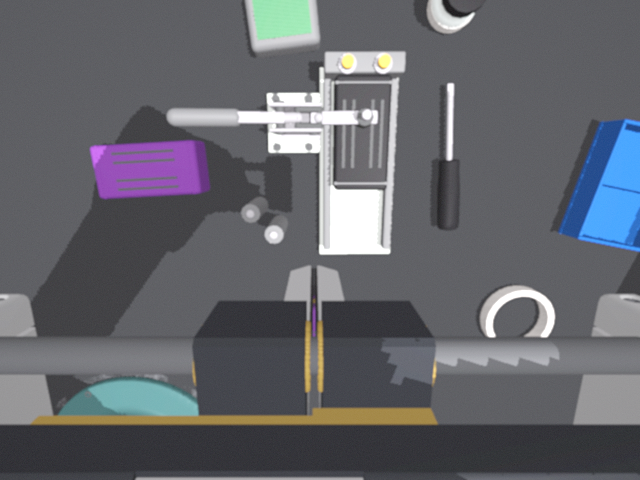

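View pics/s5.png

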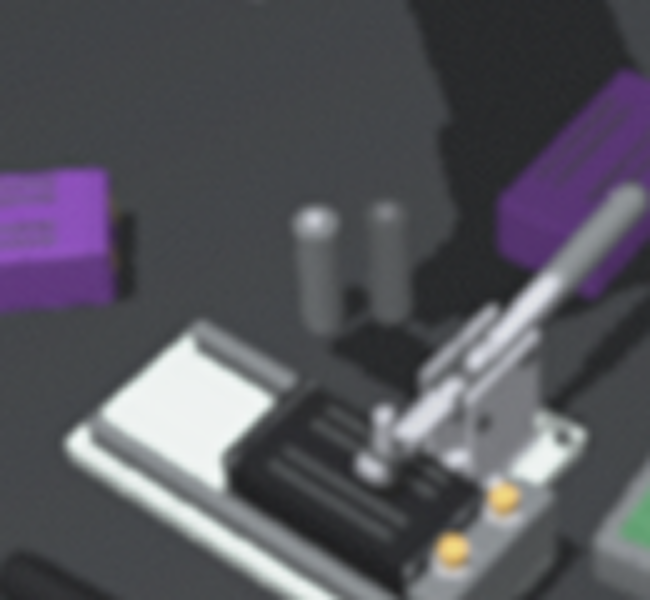

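The grip's end is at scene-crop (638,190), which matches the predicted locked position of (640,190). The foot is on the pack, the pack is against the block, and the neighbouring objects are where they were.

```bash
python3 -c "
from plant import arm
print(arm.sign_off(), arm.get_state()['t'])"
```

```text
the job is handed in; nothing more can be done
the job is handed in; nothing more can be done
```

The pack is home against the contact block and the clamp is locked on it. I handed the job in at about 16 s; the sign-off gives no verdict.

- **Pack:** I pushed it about 42 mm along the cradle with closed fingertips. Two separate pushes stopped firmly at the same point, with the tool at x = -69.3 mm. In the picture its centre came out within about 0.5 mm of home. Its visible top measured only about 112 mm long instead of 120 mm, about 4 mm short at each end. I put that down to the edges being hard to see, so the centre rests on symmetry and the hard stop.
- **Clamp:** I then pushed the lever over and down. Its push-back rose to about 6 N and fell to zero past the dead point. After I backed away, the lever's tip appeared within about 2 pixels (in the 5x enlarged view) of where full lock (1.34 rad) would put it. The foot was on the pack.
- **Everything else:** The bystanders in the last two views looked undisturbed. The bottle was outside those views and I did not check it again. I did not touch the purple look-alikes. The robot was clear and touching nothing at hand-in.

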